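# Turn the cover plate over on the turning stand

### The job

Turn the blue-painted cover plate over on the yellow-walled turning stand: lever it up by its outer edge until it stands nearly upright with its other edge still on its bed at the foot of the wall, then take it over the wall and lower it, without letting it fall, so that it lies flat and square in the middle of the empty left bed with its bare metal face up. Then press down on its two outer corners in turn, first the one nearer to you and then the farther one, to check that it does not rock, and let go. Leave the other things on the table alone.

Things in the scene. Friction and masses are not known exactly. Their poses are not given: they have to be found in the camera images.
- plate: loose plate 150 x 130 x 10 mm (own x, y, z), 0.3-0.56 kg, too wide to grasp across. +z face painted blue, -z face bare aluminium with a ring; 4 screw holes. Origin: centre of the bare face; +z to the blue face (up at the start). Starts on the stand's right (-y) bed, its +y edge 2-8 mm from the wall, its -y edge overhanging the bed by 7-13 mm
- stand: fixed turning stand, origin under its centre on the table; x away from the robot, +y to its left. Yellow wall along x at y=0, 16 mm thick, top at z=100 mm. Each side (8 to 133 mm from y=0) a bed 156 mm long (x), top at z=60 mm, 12 mm thick; mid outer edge a notch 94 mm wide (x), cut in to 70 mm from y=0, open down to z=12 mm, for a finger under the plate's edge
- wall_edge (a point): midpoint of the plate's +y edge on the bare face: the edge that is next to the wall at the start (65 mm from the plate's origin)
- press_near (a point): point at the plate's top height (70 mm above the table) over the left bed's outer corner nearer the robot, 60 mm from the stand's middle in -x and 118 mm in +y: press the turned plate down here first
- press_far (a point): the same over the left bed's outer corner farther from the robot (+60 mm in x): press here second. A tall press column stands behind the stand, from about x = 0.72 m: keep the wrist clear of it
- marker: bystander: black marker pen, 135 mm long, lying at the left; leave alone. Origin at the centre of its underside
- screwdriver: bystander: orange-handled screwdriver, 195 mm long, lying at the right; leave alone. Origin at the centre of its underside
- caliper: bystander: caliper, 200 mm long, lying at the right; leave alone. Origin at the centre of its underside
- hex_key: bystander: black hex key, 89 mm, lying behind the stand at the right; leave alone. Origin at the centre of its underside

How it is judged:
On the way, in this order (a step that is already met when the one before it is completed fails the run):
1. the plate is levered up, more than 55 degrees from level, with the edge that was next to the wall still down on its bed by the wall (angle between plate's own z axis and vertical between 0.96 and 2 rad and z of wall_edge in the frame of stand below 0.085 m and y of wall_edge in the frame of stand between -0.045 and -0.002 m), for 0.1 s.
2. the plate lies bare face up on the left bed (angle between plate's own z axis and vertical above 3.06 rad and y of plate in the frame of stand between 0.06 and 0.093 m and x of plate in the frame of stand between -0.02 and 0.02 m and z of plate in the frame of stand between 0.064 and 0.075 m and angle between the x axis of plate and the x axis of stand, either way round below 0.14 rad), for 0.2 s.
3. its outer corner nearer the robot is pressed down with a fingertip, 2 N or more (contact force between the fingers and plate above 2 N and horizontal distance between the grasp point and press_near below 0.04 m and angle between plate's own z axis and vertical above 3 rad), for 0.1 s.
4. its outer corner farther from the robot is pressed down likewise (contact force between the fingers and plate above 2 N and horizontal distance between the grasp point and press_far below 0.04 m and angle between plate's own z axis and vertical above 3 rad), for 0.1 s.
At the end, for the whole second after the job is handed in: the plate rests released on the left (+y) bed, bare face up, flat within 4.5 degrees, its length along the wall within 8 degrees, its centre within 20 mm of the bed's middle along the wall and 60 to 93 mm from the wall's middle plane (all of step 2 and linear speed of plate below 0.02 m/s and angular speed of plate below 0.1 rad/s); the robot touches nothing.
It fails at once if the plate is let fall or thrown (turning faster than 8 rad/s, or moving faster than 1 m/s) (angular speed of plate above 8 rad/s or linear speed of plate above 1 m/s).
It fails at once if a bystander is moved by more than 30 mm (distance of any of marker, screwdriver, caliper, hex_key from where it was at the start of the episode above 0.03 m).
It also fails if it takes over 59 s, if anything falls off the work surface, if the arm or the gripper's body presses on something with over 40 N, if the wrist force passes 120 N, or if a joint passes its speed limit or range.

### The arm

A 6-joint arm with a two-finger parallel gripper is mounted at the origin on a cart in front of the work surface, level with it; the furniture and walls round the work are solid. World frame = base frame: x ahead of the robot, y to its left, z up, the work surface at z = 0. Lengths are in m, angles in rad, forces in N, time in s.
With the tool pointing down it reaches from about 0.275 to 0.975 m from the base axis. Payload 8.4 kg.
Tool frame: the origin (TCP) lies at the very end of the fingers, on their centre line; the grasp point (between the pads) lies 19 mm behind it; z points along the fingers, y is the line along which they close (so a half turn about z gives the same grasp; the last joint's range is limited). The gripper opens to 92 mm and grips with 3 to 60 N. Pads are 20 mm wide; open, the fingers measure 128 mm over their backs; the gripper's body (75 mm by 189 mm) begins 69 mm behind the grasp point.
Start: joints at [-1.16, 0.353, 1.633, -0, 1.155, -0.002], TCP at [0.251, -0.573, 0.183] pointing down, gripper open.
Joint ranges: [-2.63, 2.63], [-0.92, 2.1], [0.06, 2.66], [-1.3, 4.44], [0, 2.69], [-3.02, 3.02]. Speed limits (rad/s): [2.22, 2.22, 2.79, 3.14, 3.14, 3.14].

### API

Orientations are given as [roll, pitch, yaw] about the fixed x, y, z axes, in that order (R = Rz(yaw) Ry(pitch) Rx(roll)).
In Python, from bench import bot, optics, probe_bus gives the robot as it stands (bot), with the cameras (optics) and the readings (probe_bus).
- The arm moves only by the shell command python3 jog.py 'ROWS' [OPENING]. ROWS is a JSON list of rows, 1 to 5 of them, each of 4 numbers: dx, dy, dz in shares of the most that a row can go, 1 being 62.5 mm, then a turn about the tool's z in parts of the range, where 1.0 means 90 degrees; each row shifts and turns the commanded pose from where the row before left it, along the tool's axes as they then stand; what a row does not reach is not made up. A row lasts 1/8 s, in which the tool goes at most 0.0625 m and 0.188 rad, less where a joint would pass 70% of its speed; a pose out of reach is approached as far as the arm can. OPENING is the finger opening in m, set as the command begins (- or left out keeps the last). The fingers move at their own pace and stop on an object; the grip force is fixed at half the most. Time passes only in rows, so rows that do not move let the fingers close. It prints the time, the measured TCP pose, the force, the opening and the grip force at its end. Input that does not fit is refused with a message, and nothing moves.
- probe_bus.get_state(): the state, without advancing time (a new reading comes with each control period).
- optics.snapshot(name): name is "scene" or "top" or "wrist"; returns a dict with "image" (420x560x3 uint8, blue, green, red), "mtx" (3x3 intrinsics, pixels), "view" (4x4, takes a point from world to camera coordinates); the wrist camera has in their place "mount" (4x4, takes a point from camera to tool coordinates, whose origin is the TCP and whose axes are the flange's). Camera axes: x right, y down, z forward; pixel columns grow to the right and rows downward; lengths in m; the calibration is good to about 2 mm. A picture is of the moment at which its call begins: read the wrist's pose just before it. There is no depth.
- bot.close_job(): hands the job in; it is judged then, once.
The state is a dict: "t": time; "joint_pos": joint angles; "qd": joint speeds; "tau": joint torques, N m; "position": TCP position; "eef_rot": TCP orientation; "ft_force": force on the tool from outside, world axes, zero at the start; "torque": the same for the moment, N m; "width": finger opening in m; "grasp_force": force on a finger pad.
Only numpy, scipy, OpenCV 4.12 (cv2) and the standard library are available. Lean on these libraries where they do the work, as an engineer would, in place of code of your own. Each camera call takes 0.05 s, during which the arm holds its last target. There are 200 camera calls.

## Working session

There is one attempt and no reset: what is moved stays moved. The work goes in short steps, Python scripts to look and compute and a shell command to move; the robot and the scene stay as the last step left them, time stands still between calls to the robot, and variables do not carry over. Pictures are saved under pics/ and viewed, at most 10 in all, crops included, and the job is handed in when it is done.

```bash
ls; mkdir -p pics
python3 - <<'E'
from bench import bot, optics, probe_bus
import cv2,numpy as np
s=probe_bus.get_state();print({k:np.round(v,3) for k,v in s.items()})
for n in("scene","top"):
    d=optics.snapshot(n);cv2.imwrite(f"pics/{n}0.png",d["image"]);np.savez(f"pics/{n}0.npz",**d);print(n,d["mtx"],d["view"].round(4))
d=optics.snapshot("wrist");print(d["mtx"],d["mount"].round(4))
a=cv2.imread("pics/scene0.png")
E
```

```text
bench.py
jog.py
pics
{'t': np.float64(0.0), 'joint_pos': array([-1.16 ,  0.354,  1.634,  0.   ,  1.155, -0.002]), 'qd': array([ 0.001,  0.002,  0.   , -0.001, -0.   , -0.002]), 'tau': array([ 1.0000e-03, -5.9384e+01, -3.3421e+01,  7.0000e-02,  2.3000e-02,
       -0.0000e+00]), 'position': array([ 0.251, -0.572,  0.183]), 'eef_rot': array([-3.14 , -0.   ,  0.413]), 'ft_force': array([-0.353,  0.219,  0.592]), 'torque': array([ 0.018, -0.021, -0.012]), 'grasp_force': np.float64(0.0), 'width': np.float64(0.092)}
scene [[384.26391352   0.         281.12960252]
 [  0.         384.26391352 208.49509007]
 [  0.           0.           1.        ]] [[-0.72   -0.6939  0.0136  0.3913]
 [-0.4908  0.4952 -0.7168  0.3789]
 [ 0.4906 -0.5228 -0.6971  0.582 ]
 [ 0.      0.      0.      1.    ]]
top [[448.00725839   0.         280.52714986]
 [  0.         448.00725839 217.43454737]
 [  0.           0.           1.        ]] [[-0.0077 -0.9999 -0.0114 -0.0336]
 [-0.9936  0.009  -0.1122  0.6201]
 [ 0.1123  0.0105 -0.9936  0.9562]
 [ 0.      0.      0.      1.    ]]
[[308.28042889   0.         277.85102086]
 [  0.         308.28042889 209.7419527 ]
 [  0.           0.           1.        ]] [[ 7.000e-04 -9.574e-01 -2.888e-01  8.210e-02]
 [ 1.000e+00  1.200e-03 -1.300e-03 -3.000e-04]
 [ 1.600e-03 -2.888e-01  9.574e-01 -2.021e-01]
 [ 0.000e+00  0.000e+00  0.000e+00  1.000e+00]]
```

View pics/scene0.png

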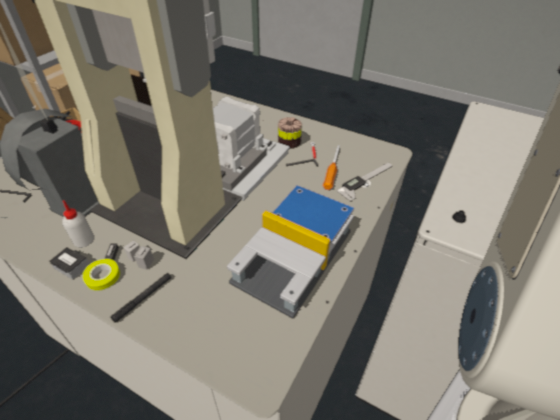

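View pics/top0.png

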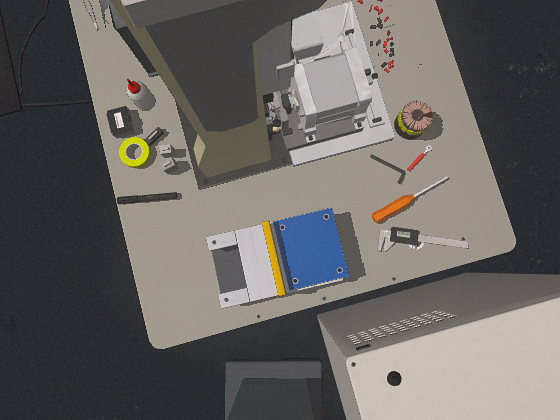

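The scene view shows the blue plate right of the yellow wall, around (312,215), with the empty bed at lower left around (275,275). In the top view the wall runs from (266,222) to (281,295), and the blue plate spans about (273–348, 209–290). Next I'll measure both by mask and cast rays from the two views.

```bash
cat > h.py <<'E'
import cv2,numpy as np
def ray(d,uv):
    V=d["view"];R=V[:3,:3];c=-R.T@V[:3,3]
    return c,R.T@np.linalg.solve(d["mtx"],np.array([uv[0],uv[1],1.]))
def onz(d,uv,z):
    c,r=ray(d,uv);return c+r*(z-c[2])/r[2]
def tri(d1,u1,d2,u2):
    (c1,r1),(c2,r2)=ray(d1,u1),ray(d2,u2)
    t=np.linalg.lstsq(np.c_[r1,-r2],c2-c1,rcond=None)[0]
    p,q=c1+t[0]*r1,c2+t[1]*r2;return (p+q)/2,np.linalg.norm(p-q)
def quad(img,lo,hi):
    m=cv2.inRange(cv2.cvtColor(img,cv2.COLOR_BGR2HSV),lo,hi)
    m=cv2.morphologyEx(m,cv2.MORPH_CLOSE,np.ones((9,9)))
    k=max(cv2.findContours(m,cv2.RETR_EXTERNAL,cv2.CHAIN_APPROX_NONE)[0],key=cv2.contourArea)
    return k,cv2.approxPolyDP(cv2.convexHull(k),.03*cv2.arcLength(k,True),True)[:,0]
BLUE=((100,120,50),(125,255,255));YEL=((18,180,120),(28,255,255))
E
python3 - <<'E'
from h import *
T=dict(np.load("pics/top0.npz"));S=dict(np.load("pics/scene0.npz"))
for n,c in(("blue",BLUE),("yel",YEL)):
  for d,m in((T,"top"),(S,"scene")):
    k,q=quad(d["image"],*c);print(n,m,cv2.contourArea(k),q.tolist())
    z=.07 if n=="blue" else .1
    P=np.array([onz(d,p+.0,z) for p in q]);print(P.round(4).tolist())
    if len(P)==4: print("sides",np.linalg.norm(P-np.roll(P,-1,0),axis=1).round(4))
    if m=="top":
      W=np.array([onz(d,p,z)[:2] for p in k[:,0]+.0]).astype(np.float32);r=cv2.minAreaRect(W);print("rect",r)
E
```

```text
blue top 4083.5 [[331, 208], [348, 275], [290, 289], [274, 222]]
[[0.6351, -0.1471, 0.07], [0.493, -0.1799, 0.07], [0.4648, -0.0579, 0.07], [0.6061, -0.0252, 0.07]]
sides [0.1459 0.1252 0.1451 0.1253]
rect ((0.5498501062393188, -0.10197486728429794), (0.1475924253463745, 0.12747466564178467), 13.013547897338867)
blue scene 2076.5 [[274, 211], [297, 186], [352, 208], [332, 238]]
[[0.6116, -0.0464, 0.07], [0.6324, -0.1457, 0.07], [0.4932, -0.1772, 0.07], [0.4691, -0.0745, 0.07]]
sides [0.1015 0.1427 0.1055 0.1453]
yel top 447.0 [[266, 221], [280, 295]]
[[0.6053, -0.0095, 0.1], [0.4543, -0.0372, 0.1]]
rect ((0.5299497842788696, -0.024099033325910568), (0.15340350568294525, 0.014373419806361198), 12.37842082977295)
yel scene 1076.5 [[263, 213], [324, 236], [326, 256], [263, 226]]
[[0.6024, -0.0041, 0.1], [0.4695, -0.0444, 0.1], [0.4345, -0.0077, 0.1], [0.5755, 0.022, 0.1]]
sides [0.1389 0.0507 0.1441 0.0376]
```

Run:
```python
from h import *
T=dict(np.load("pics/top0.npz"));S=dict(np.load("pics/scene0.npz"))
for a,b in(((331.5,208.5),(297,186)),((348.5,275.5),(352.5,208)),((290,289.5),(332,238.5))): print("tri",[np.round(v,4) for v in tri(T,a,S,b)])
k,_=quad(T["image"],*YEL);W=np.array([onz(T,p,.1)[:2] for p in k[:,0]+.0])
hsv=cv2.cvtColor(T["image"],cv2.COLOR_BGR2HSV)
# bright bed mask, left of wall
m=((hsv[...,2]>165)&(hsv[...,1]<22)).astype(np.uint8)*255;m[:, :195]=0;m[:,290:]=0;m[:225]=0;m[325:]=0
n,l,st,_=cv2.connectedComponentsWithStats(m);i=1+np.argmax(st[1:,4])
k=np.argwhere(l==i)[:,::-1];r=cv2.minAreaRect(np.array([onz(T,p,.06)[:2] for p in k+.0],np.float32));print("bed",st[i],r,cv2.boxPoints(r).round(4).tolist())
cv2.imwrite("pics/bed.png",cv2.resize(np.hstack([T["image"][190:330,190:370],cv2.cvtColor(np.uint8(l==i)*255,cv2.COLOR_GRAY2BGR)[190:330,190:370]]),None,fx=2.2,fy=2.2))
```

```text
tri [array([ 0.6345, -0.1484,  0.0671]), np.float64(0.0003)]
tri [array([ 0.4927, -0.1806,  0.0679]), np.float64(0.002)]
tri [array([ 0.4624, -0.0592,  0.0865]), np.float64(0.0052)]
bed [ 206  225   72   83 2790] ((0.5146371126174927, 0.045435283333063126), (0.15425513684749603, 0.12293805181980133), 12.53222942352295) [[0.4259999990463257, 0.08869999647140503], [0.4526999890804291, -0.031300000846385956], [0.6032999753952026, 0.002199999988079071], [0.5766000151634216, 0.12219999730587006]]
```

View pics/bed.png

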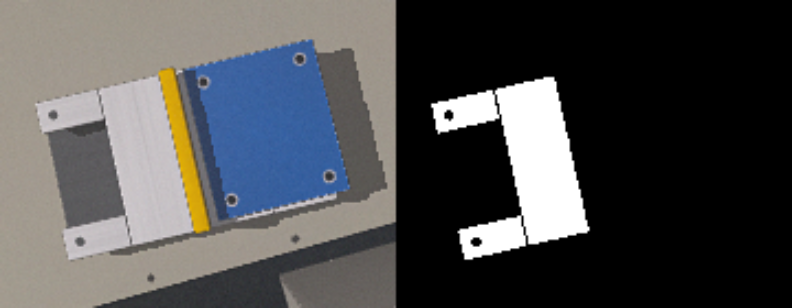

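The crop shows the C-shaped left bed and the yellow wall, with the plate outer edge overhanging. Both views agree:

| Quantity | Measured |
|---|---|
| Stand origin | about (0.530, −0.024) |
| Stand yaw | 0.219 |
| Plate centre in stand frame | (0.002, −0.080) |
| Plate top height | about 0.068, against 0.070 in the text |

The tool stays vertical, so I'll push on the outer edge with the finger sides and lift it by friction along an arc. First I'll work out the rows to get there.

```bash
cat >> h.py <<'E'
O=np.array([.530,-.024]);A=.219
SR=np.array([[np.cos(A),-np.sin(A)],[np.sin(A),np.cos(A)]])
def st():
    from bench import bot, optics, probe_bus
    s=probe_bus.get_state();p=np.array(s["position"]);f=np.array(s["ft_force"])
    yaw=s["eef_rot"][2]
    return np.r_[SR.T@(p[:2]-O),p[2]],yaw,np.r_[SR.T@f[:2],f[2]],s
def show():
    p,y,f,s=st();print("t%.2f stand pos mm"%s["t"],(p*1e3).round(1),"yaw-A %.3f"%(y-A),"F(stand)",f.round(1),"w %.3f g %.1f"%(s["width"],s["grasp_force"]))
def rows(tgt,yawrel,n):
    p,y,f,s=st();dy=yawrel+A-y;d=(np.array(tgt)-p)/n;w=SR@d[:2]
    for i in range(n):
        a=y+dy*i/n
        print([round(float(v),4) for v in(np.cos(a)*w[0]+np.sin(a)*w[1],np.sin(a)*w[0]-np.cos(a)*w[1],-d[2],-dy/n)])
E
python3 -c "
from h import *
show();rows([.002,-.175,.13],1.571,10)"
```

```text
t0.15 stand pos mm [-391.8 -474.3  182.9] yaw-A 0.194 F(stand) [-0.6  0.2 -0.4] w 0.092 g 0.0
[0.0444, -0.0218, 0.0053, -0.1377]
[0.047, -0.0155, 0.0053, -0.1377]
[0.0487, -0.0089, 0.0053, -0.1377]
[0.0494, -0.0021, 0.0053, -0.1377]
[0.0492, 0.0047, 0.0053, -0.1377]
[0.0481, 0.0114, 0.0053, -0.1377]
[0.0461, 0.0179, 0.0053, -0.1377]
[0.0432, 0.0241, 0.0053, -0.1377]
[0.0395, 0.0298, 0.0053, -0.1377]
[0.035, 0.0349, 0.0053, -0.1377]
```

The manual's scale: shifts go in shares of 62.5 mm and turns go in shares of 90 degrees. Converting my numbers, 0.049 m is 0.784, 0.047 m is 0.752, -0.138 rad / 1.5708 = -0.0879.

```bash
python3 jog.py '[[0.704, -0.352, 0.08, -0.0879], [0.752, -0.248, 0.08, -0.0879], [0.784, -0.144, 0.08, -0.0879], [0.784, -0.032, 0.08, -0.0879], [0.784, 0.08, 0.08, -0.0879]]' 0.045
python3 jog.py '[[0.768, 0.176, 0.08, -0.0879], [0.736, 0.288, 0.08, -0.0879], [0.688, 0.384, 0.08, -0.0879], [0.632, 0.48, 0.08, -0.0879], [0, 0, 0, 0]]'
python3 -c "
from h import *
show();rows([.002,-.172,.08],1.571,2);rows([.002,-.172,.052],1.571,3)"
```

```text
t: 0.78
position: [0.4108, -0.3826, 0.1582]
eef_rot: [-3.141, -0.0, 1.107]
ft_force: [0.6, -0.6, -0.4]
width: 0.0455
grasp_force: 0.0
t: 1.4
position: [0.5386, -0.2305, 0.1379]
eef_rot: [-3.141, -0.001, 1.659]
ft_force: [-0.5, 0.5, 0.8]
width: 0.0452
grasp_force: 0.0
t1.40 stand pos mm [ -36.4 -203.4  137.9] yaw-A 1.440 F(stand) [-0.4  0.6  0.8] w 0.045 g 0.0
[0.0181, 0.017, 0.0289, -0.0653]
[0.0169, 0.0182, 0.0289, -0.0653]
[0.012, 0.0113, 0.0286, -0.0435]
[0.0115, 0.0119, 0.0286, -0.0435]
[0.011, 0.0123, 0.0286, -0.0435]
```

In the tool's units: 0.024 m is 0.384, 0.022 m is 0.352, -0.065 rad / 1.5708 = -0.0414.

```bash
python3 jog.py '[[0.288, 0.272, 0.32, -0.0414], [0.272, 0.288, 0.32, -0.0414], [0, 0, 0.352, 0], [0, 0, 0.384, 0], [0, 0, 0, 0]]'
python3 -c "
from h import *
show()
from bench import bot, optics, probe_bus
d=optics.snapshot('wrist');cv2.imwrite('pics/w1.png',d['image'])"
```

```text
t: 2.02
position: [0.5659, -0.1944, 0.0509]
eef_rot: [-3.138, -0.002, 1.783]
ft_force: [0.6, -0.2, -0.4]
width: 0.0451
grasp_force: 0.0
t2.02 stand pos mm [  -2.  -174.1   50.9] yaw-A 1.564 F(stand) [ 0.6 -0.3 -0.4] w 0.045 g 0.0
```

View pics/w1.png

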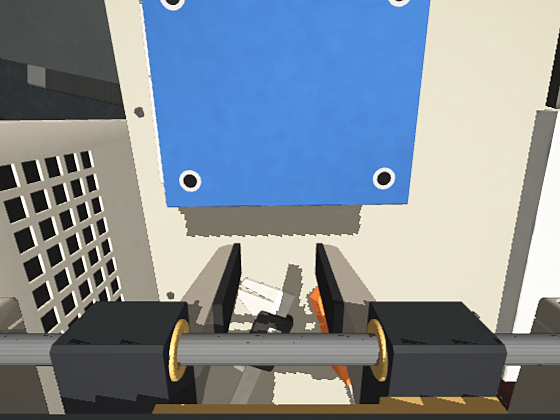

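The wrist view shows both fingertips (about (235,245) and (322,245)) just outside the plate's outer edge at row 205. They are centred on it and square to it. Next I'll push the plate against the wall.

In the tool's units: 0.008 m is 0.128, 0.006 m is 0.096.

```bash
python3 jog.py '[[0.128, 0, 0, 0], [0.096, 0, 0, 0], [0.048, 0, 0, 0], [0.048, 0, 0, 0], [0.032, 0, 0, 0]]'; python3 jog.py '[[0.032, 0, 0, 0], [0.032, 0, 0, 0], [0.016, 0, 0, 0], [0, 0, 0, 0]]'
python3 -c "
from h import *
show()"
```

```text
t: 2.7
position: [0.5633, -0.1724, 0.0526]
eef_rot: [3.141, 0.0, 1.785]
ft_force: [0.4, 0.1, -0.3]
width: 0.0454
grasp_force: 0.0
t: 3.2
position: [0.5622, -0.1677, 0.0524]
eef_rot: [-3.142, -0.0, 1.785]
ft_force: [-0.2, 0.3, -0.8]
width: 0.0453
grasp_force: 0.0
t3.20 stand pos mm [   0.2 -147.2   52.4] yaw-A 1.566 F(stand) [-0.1  0.3 -0.8] w 0.045 g 0.0
```

In the tool's units: 0.002 m is 0.032, 0.001 m is 0.016.

```bash
python3 jog.py '[[0.032, 0, 0, 0], [0.032, 0, 0, 0], [0.016, 0, 0, 0], [0, 0, 0, 0]]'
python3 -c "
from h import *
show()
from bench import bot, optics, probe_bus
d=optics.snapshot('wrist');cv2.imwrite('pics/w2.png',d['image'])
k,q=quad(d['image'],*BLUE);print(q.tolist())"
```

```text
t: 3.7
position: [0.5611, -0.1627, 0.0525]
eef_rot: [-3.142, -0.0, 1.785]
ft_force: [-0.4, 0.8, 0.5]
width: 0.0449
grasp_force: 0.0
t3.70 stand pos mm [   0.2 -142.2   52.5] yaw-A 1.566 F(stand) [-0.2  0.8  0.5] w 0.045 g 0.0
[[420, 28], [396, 250], [170, 252], [143, 32]]
```

```bash
cat >> h.py <<'E'
def wpt(d,s,uv,z):
    from scipy.spatial.transform import Rotation as Ro
    R=Ro.from_euler('xyz',s["eef_rot"]).as_matrix();M=d["mount"]
    c=R@M[:3,3]+s["position"];r=R@M[:3,:3]@np.linalg.solve(d["mtx"],np.array([uv[0],uv[1],1.]))
    P=c+r*(z-c[2])/r[2];return np.r_[SR.T@(P[:2]-O),P[2]]
E
python3 - <<'E'
from h import *
from bench import bot, optics, probe_bus
s=probe_bus.get_state();d=optics.snapshot('wrist')
k,q=quad(d['image'],*BLUE)
for p in q: print(p,(wpt(d,s,p+0.,.07)*1e3).round(1))
E
```

```text
[420  29] [ 76.5 -15.4  70. ]
[395 250] [  76.7 -143.    70. ]
[170 252] [ -69.9 -143.8   70. ]
[143  32] [-70.9 -16.2  70. ]
```

In the tool's units: 0.002 m is 0.032, 0.001 m is 0.016.

```bash
python3 jog.py '[[0.032, 0, 0, 0], [0.032, 0, 0, 0], [0.016, 0, 0, 0], [0, 0, 0, 0]]';python3 -c "
from h import *
show()"
python3 jog.py '[[0.032, 0, 0, 0], [0.032, 0, 0, 0], [0.016, 0, 0, 0], [0, 0, 0, 0]]'
python3 - <<'E'
from h import *
show()
from bench import bot, optics, probe_bus
s=probe_bus.get_state();d=optics.snapshot('wrist');cv2.imwrite('pics/w3.png',d['image'])
k,q=quad(d['image'],*BLUE)
for p in q: print(p,(wpt(d,s,p+0.,.07)*1e3).round(1))
E
```

```text
t: 4.3
position: [0.5601, -0.1578, 0.0525]
eef_rot: [3.142, -0.0, 1.785]
ft_force: [0.3, 0.6, -0.6]
width: 0.045
grasp_force: 0.0
t4.30 stand pos mm [   0.3 -137.2   52.5] yaw-A 1.566 F(stand) [ 0.4  0.6 -0.6] w 0.045 g 0.0
t: 4.8
position: [0.559, -0.1529, 0.0525]
eef_rot: [-3.142, -0.0, 1.785]
ft_force: [0.1, -0.6, -0.5]
width: 0.0447
grasp_force: 0.0
t4.80 stand pos mm [   0.3 -132.2   52.5] yaw-A 1.566 F(stand) [-0.1 -0.6 -0.5] w 0.045 g 0.0
[418  49] [ 76.7 -14.9  70. ]
[394 264] [  77.1 -143.    70. ]
[171 266] [ -70.3 -143.8   70. ]
[145  53] [-71.1 -16.2  70. ]
```

View pics/w3.png

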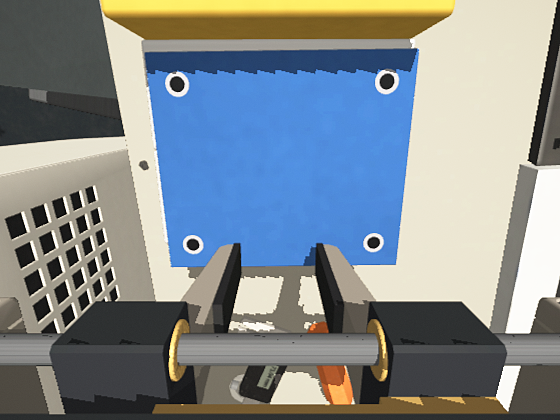

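The wrist view shows the fingertips (about (238,243) and (318,243)) in front of the blue plate, with no contact force. So the finger ends sit higher than the reported TCP, and I'll feel for the plate top to get the offset.

In the tool's units: 0.003 m is 0.048, 0.002 m is 0.032.

```bash
python3 jog.py '[[0, 0, 0.048, 0], [0, 0, 0.032, 0], [0, 0, 0, 0]]';python3 jog.py '[[0, 0, 0.048, 0], [0, 0, 0.032, 0], [0, 0, 0, 0]]';python3 -c "
from h import *
show()"
```

```text
t: 5.22
position: [0.5589, -0.153, 0.0472]
eef_rot: [-3.141, -0.0, 1.785]
ft_force: [-0.2, -0.1, 0.3]
width: 0.0451
grasp_force: 0.0
t: 5.6
position: [0.5589, -0.153, 0.0423]
eef_rot: [-3.141, -0.0, 1.785]
ft_force: [-0.2, -0.7, 0.4]
width: 0.0448
grasp_force: 0.0
t5.60 stand pos mm [ 1.000e-01 -1.322e+02  4.230e+01] yaw-A 1.566 F(stand) [-0.3 -0.6  0.4] w 0.045 g 0.0
```

Run:
```python
from h import *
from bench import bot, optics, probe_bus
a=optics.snapshot('scene');w=optics.snapshot('wrist')
i=cv2.resize(a['image'][120:280,230:420],None,fx=2.1,fy=2.1,interpolation=cv2.INTER_CUBIC)
j=cv2.resize(w['image'],(392,336))
cv2.imwrite('pics/c4.png',np.hstack([i[:336],j]))
k,q=quad(w['image'],*BLUE);print(q.tolist())
d=a;p,y,f,s=st()
P=d['view']@np.r_[s['position'],1];u=d['mtx']@P[:3];print('TCP in scene px',(u/u[2])[:2])
```

```text
[[427, 45], [401, 271], [166, 273], [137, 49]]
TCP in scene px [321.64105349 207.7621235 ]
```

View pics/c4.png

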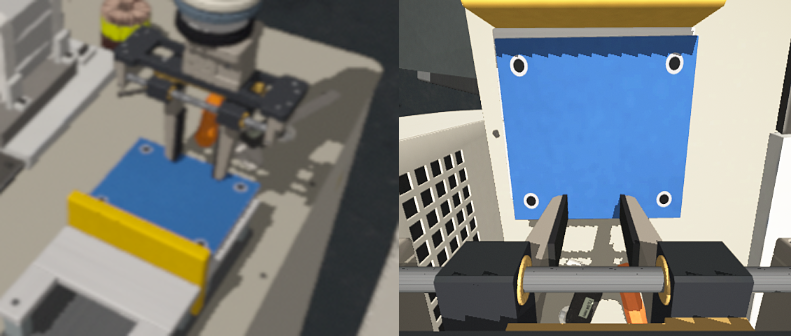

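The scene crop shows the finger ends (crop (175,160) and (218,180)) over the plate's outer strip, about 22 mm above the reported TCP, so contact should be very close. I'll keep feeling downward.

In the tool's units: 0.002 m is 0.032.

```bash
for i in 1 2 3; do python3 jog.py '[[0, 0, 0.032, 0], [0, 0, 0, 0]]' | grep -E 'posi|ft_'; done; python3 -c "
from h import *
show()"
```

```text
position: [0.5589, -0.153, 0.0404]
ft_force: [-0.0, 0.7, 0.5]
position: [0.5592, -0.1531, 0.0393]
ft_force: [-2.7, 1.1, 9.8]
position: [0.5592, -0.1532, 0.0392]
ft_force: [-9.2, 2.7, 29.8]
t6.45 stand pos mm [   0.5 -132.4   39.2] yaw-A 1.566 F(stand) [-8.4  4.6 29.8] w 0.045 g 15.1
```

Contact comes at a reported z of 0.0395, with the plate top at 0.07. The finger ends are therefore about 30 mm above the reported TCP. I'll back off and redo the approach with that offset.

In the tool's units: -0.022 m is -0.352, 0.019 m is 0.304.

```bash
python3 jog.py '[[0, 0, -0.192, 0], [-0.24, 0, 0, 0], [-0.352, 0, 0, 0], [0, 0, 0.16, 0], [0, 0, 0.304, 0]]'; python3 jog.py '[[0.08, 0, 0, 0], [0.048, 0, 0, 0], [0.032, 0, 0, 0], [0, 0, 0, 0]]';python3 - <<'E'
from h import *
show()
from bench import bot, optics, probe_bus
s=probe_bus.get_state();d=optics.snapshot('wrist')
k,q=quad(d['image'],*BLUE)
for p in q: print(p,(wpt(d,s,p+0.,.07)*1e3).round(1))
E
```

```text
t: 7.08
position: [0.5668, -0.1897, 0.0183]
eef_rot: [3.141, -0.0, 1.784]
ft_force: [-0.3, 0.5, 1.3]
width: 0.0451
grasp_force: 0.0
t: 7.58
position: [0.5651, -0.1792, 0.0199]
eef_rot: [3.141, 0.0, 1.785]
ft_force: [-1.0, 0.8, 0.4]
width: 0.0451
grasp_force: 0.0
t7.58 stand pos mm [   0.5 -159.1   19.9] yaw-A 1.566 F(stand) [-0.8  1.   0.4] w 0.045 g 0.0
[455   0] [ 76.9 -29.1  70. ]
[421 246] [  77.1 -142.9   70. ]
[145 248] [ -70.3 -143.5   70. ]
[108   0] [-71.5 -28.5  70. ]
```

In the tool's units: 0.002 m is 0.032.

```bash
for i in 1 2 3 4; do python3 jog.py '[[0.032, 0, 0, 0], [0.032, 0, 0, 0], [0, 0, 0, 0]]' >/dev/null; python3 -c "
from h import *
show()"; done
```

```text
t8.00 stand pos mm [   0.2 -155.3   19.6] yaw-A 1.566 F(stand) [-0.1 -1.2  1. ] w 0.045 g 0.3
t8.38 stand pos mm [   0.3 -151.4   19.6] yaw-A 1.566 F(stand) [-0.2 -2.5  1.2] w 0.045 g 1.5
t8.75 stand pos mm [   0.9 -147.9   19.7] yaw-A 1.566 F(stand) [ 0.8 -6.9 -0.9] w 0.045 g 3.2
t9.12 stand pos mm [   1.1 -147.8   20.2] yaw-A 1.568 F(stand) [ -3.1 -24.3  -2.7] w 0.045 g 12.3
```

The plate is against the wall with 24 N of push, and the finger contact geometry is now consistent (half width 10 mm). Next I'll lift along the arc.

In the tool's units: -0.003 m is -0.048.

```bash
for i in 1 2; do python3 jog.py '[[0, 0, -0.048, 0], [0, 0, -0.048, 0], [0, 0, 0, 0]]' >/dev/null
python3 - <<'E'
from h import *
show()
E
done
python3 - <<'E'
from h import *
from bench import bot, optics, probe_bus
s=probe_bus.get_state();d=optics.snapshot('wrist');cv2.imwrite('pics/w5.png',d['image'])
k,q=quad(d['image'],*BLUE)
for p in q: print(p,(wpt(d,s,p+0.,.07)*1e3).round(1))
E
```

```text
t9.50 stand pos mm [   1.2 -147.8   26.4] yaw-A 1.568 F(stand) [ -4.1 -24.   -2.3] w 0.045 g 11.9
t9.88 stand pos mm [   1.1 -147.6   32.4] yaw-A 1.567 F(stand) [ -3.6 -22.1  -1.4] w 0.045 g 11.3
[446   0] [ 79.  -13.5  70. ]
[421 254] [  84.6 -141.6   70. ]
[146 254] [ -75.5 -141.    70. ]
[123   0] [-69.6 -13.2  70. ]
```

The plate edge rises with the fingers: the apparent width of 160 mm means an edge height of about 81 mm. I'll continue the arc.

```bash
cat > ang.py <<'E'
from h import *
from bench import bot, optics, probe_bus
show()
s=probe_bus.get_state();d=optics.snapshot('wrist')
k,q=quad(d['image'],*BLUE);q=q[np.argsort(-q[:,1])][:2]
w=abs(q[0,0]-q[1,0])+1;fy=d['mtx'][0,0]
# edge depth from its known 150 mm length, then its point
M=d["mount"];dep=.150*fy/w;m=q.mean(0)
c=np.linalg.solve(d["mtx"],[m[0],m[1],1])*dep
from scipy.spatial.transform import Rotation as Ro
P=Ro.from_euler('xyz',s["eef_rot"]).as_matrix()@(M[:3,:3]@c+M[:3,3])+s["position"]
print("edge px",q.tolist(),"edge stand mm",((SR.T@(P[:2]-O))*1e3).round(1),(P[2]*1e3).round(1))
E
python3 jog.py '[[0, 0, -0.128, 0], [0.016, 0, -0.128, 0], [0.024, 0, -0.128, 0], [0.032, 0, -0.128, 0], [0, 0, 0, 0]]' >/dev/null; python3 ang.py
```

```text
t10.55 stand pos mm [   1.2 -142.2   65. ] yaw-A 1.567 F(stand) [ -2.7 -17.6   2.6] w 0.045 g 9.0
edge px [[146, 251], [421, 250]] edge stand mm [   4.4 -129. ] 113.0
```

The manual's scale: shifts go in shares of 62.5 mm and turns go in shares of 90 degrees. Converting my numbers, -0.009 m is -0.144, -0.008 m is -0.128.

```bash
python3 jog.py '[[0.048, 0, -0.144, 0], [0.056, 0, -0.128, 0], [0.064, 0, -0.128, 0], [0.072, 0, -0.112, 0], [0.08, 0, -0.104, 0]]' >/dev/null; python3 ang.py
```

```text
t11.22 stand pos mm [   1.6 -121.8  103.8] yaw-A 1.567 F(stand) [ -1.4 -14.9   7.8] w 0.045 g 7.2
edge px [[419, 245], [147, 245]] edge stand mm [   4.5 -106.5] 149.2
```

In the tool's units: -0.007 m is -0.112, -0.0065 m is -0.104.

```bash
python3 jog.py '[[0.072, 0, -0.112, 0], [0.088, 0, -0.104, 0], [0.096, 0, -0.096, 0], [0.096, 0, -0.08, 0], [0.104, 0, -0.072, 0]]' >/dev/null; python3 ang.py
```

```text
t11.90 stand pos mm [  0.9 -90.  131.5] yaw-A 1.566 F(stand) [ 0.9 -3.2  1.6] w 0.045 g 1.5
edge px [[148, 239], [420, 238]] edge stand mm [  4.4 -71.6] 175.9
```

In the tool's units: 0.0065 m is 0.104, -0.002 m is -0.032.

```bash
python3 jog.py '[[0.104, 0, -0.032, 0], [0.104, 0, -0.016, 0], [0.104, 0, 0, 0], [0.104, 0, 0, 0], [0.104, 0, 0, 0]]' >/dev/null; python3 ang.py;  python3 jog.py '[[0.096, 0, 0, 0], [0.064, 0, 0, 0], [0, 0, 0, 0]]' >/dev/null; python3 ang.py
```

```text
t12.57 stand pos mm [  0.4 -57.  133.7] yaw-A 1.566 F(stand) [-0.5 -1.4  0.7] w 0.045 g 0.4
edge px [[143, 244], [429, 243]] edge stand mm [  4.9 -38. ] 186.6
t13.00 stand pos mm [  0.7 -47.5 133.9] yaw-A 1.566 F(stand) [0.3 0.2 0.1] w 0.045 g 0.1
edge px [[141, 245], [429, 243]] edge stand mm [  4.6 -28.2] 187.9
```

In the tool's units: 0.005 m is 0.08, 0.003 m is 0.048.

```bash
python3 jog.py '[[0.08, 0, 0, 0], [0.08, 0, 0, 0], [0.048, 0, 0, 0], [0, 0, 0, 0]]' >/dev/null; python3 ang.py;  python3 jog.py '[[0.032, 0, 0, 0], [0.032, 0, 0, 0], [0.016, 0, 0, 0], [0, 0, 0, 0]]' >/dev/null; python3 ang.py
```

```text
t13.55 stand pos mm [  0.8 -34.5 134. ] yaw-A 1.566 F(stand) [ 0.6  0.5 -0. ] w 0.045 g 0.0
edge px [[140, 242], [430, 241]] edge stand mm [  4.7 -13.6] 188.6
t14.10 stand pos mm [  0.8 -29.7 134. ] yaw-A 1.566 F(stand) [ 0.8 -0.6 -0.2] w 0.045 g 0.0
edge px [[141, 242], [430, 241]] edge stand mm [ 5. -9.] 188.1
```

In the tool's units: 0.001 m is 0.016.

```bash
python3 jog.py '[[0.016, 0, 0, 0], [0.016, 0, 0, 0], [0, 0, 0, 0]]' >/dev/null; python3 ang.py
python3 - <<'E'
from h import *
from bench import bot, optics, probe_bus
a=optics.snapshot('scene')
cv2.imwrite('pics/s6.png',cv2.resize(a['image'][110:290,210:420],None,fx=3,fy=3,interpolation=cv2.INTER_CUBIC))
E
```

```text
t14.53 stand pos mm [  0.8 -27.8 134. ] yaw-A 1.566 F(stand) [ 0.1 -1.3  0.1] w 0.045 g 0.3
edge px [[141, 245], [429, 243]] edge stand mm [ 4.8 -8.6] 188.0
```

View pics/s6.png

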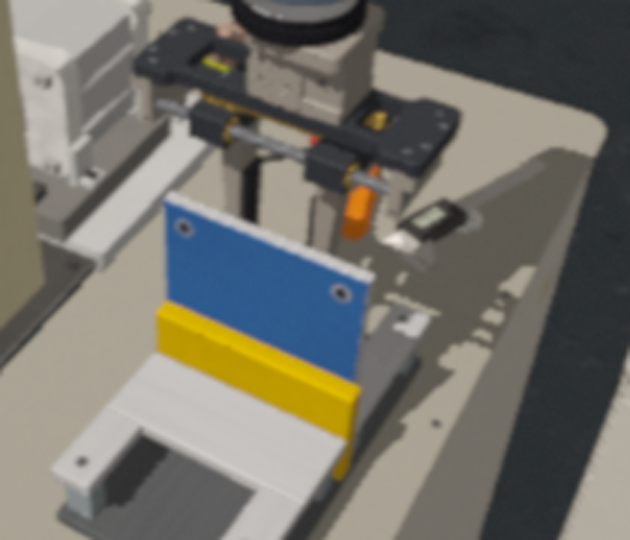

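The scene crop shows the plate standing upright against the yellow wall, with the fingers behind it at (240,195) and (325,225). I'll back away a little and check that it stands by itself.

In the tool's units: -0.002 m is -0.032.

```bash
python3 jog.py '[[-0.032, 0, 0, 0], [-0.032, 0, 0, 0], [0, 0, 0, 0]]' >/dev/null; python3 ang.py;  python3 jog.py '[[-0.064, 0, 0, 0], [-0.064, 0, 0, 0], [0, 0, 0, 0]]' >/dev/null; python3 ang.py
```

```text
t15.00 stand pos mm [  0.8 -31.9 134. ] yaw-A 1.566 F(stand) [-0.2 -0.2 -0.3] w 0.045 g 0.0
edge px [[140, 238], [430, 235]] edge stand mm [ 4.7 -8.6] 187.8
t15.43 stand pos mm [  0.8 -40.1 134. ] yaw-A 1.565 F(stand) [-0.   0.  -0.2] w 0.045 g 0.0
edge px [[138, 224], [432, 221]] edge stand mm [ 4.7 -9.1] 187.8
```

It stands stably, with its centre at x = +4.7 mm. Next I'll rise, turn the fingers across the plate, and grip it from above.

In the tool's units: -0.035 m is -0.56, -0.03 m is -0.48, 0.18 rad / 1.5708 = 0.1146.

```bash
python3 jog.py '[[-0.16, 0, -0.48, 0], [0, 0, -0.56, 0.0637], [0, 0, 0, 0.1146], [0, 0, 0, 0.1146], [0, 0, 0, 0.1146]]' 0.06 >/dev/null; python3 jog.py '[[0, 0, 0, 0.1146], [0, 0, 0, 0.1146], [0, 0, 0, 0.1146], [0, 0, 0, 0.1146], [0, 0, 0, 0.1146]]'>/dev/null; python3 -c "
from h import *
show();rows([.0047,-.013,.199],0,1)"
```

```text
t16.73 stand pos mm [  0.7 -49.7 199. ] yaw-A 0.020 F(stand) [ 0.5  0.1 -0. ] w 0.060 g 0.0
[0.0048, -0.0366, -0.0, 0.0199]
```

In the tool's units: -0.0185 m is -0.296, -0.018 m is -0.288, 0.02 rad / 1.5708 = 0.0127.

```bash
python3 jog.py '[[0.064, -0.288, 0, 0.0127], [0, -0.296, 0, 0], [0, 0, 0, 0]]'>/dev/null; python3 -c "
from h import *
show()
from bench import bot, optics, probe_bus
d=optics.snapshot('wrist');t=optics.snapshot('top')
cv2.imwrite('pics/w7.png',np.hstack([cv2.resize(d['image'],(400,300)),cv2.resize(t['image'][190:340,180:380],(400,300))]))"
```

```text
t17.10 stand pos mm [  4. -12. 199.] yaw-A 0.008 F(stand) [-0.3 -0.1  0.8] w 0.060 g 0.0
```

View pics/w7.png

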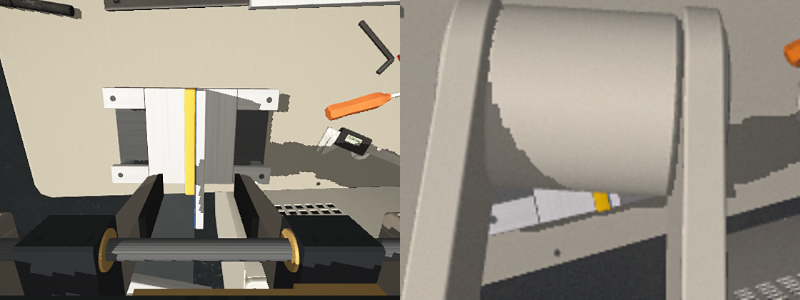

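The wrist view shows the plate's top edge (column about 200) centred between the fingers at 160 and 237. I'll lower and close.

In the tool's units: 0.025 m is 0.4, 0.017 m is 0.272.

```bash
python3 jog.py '[[0, 0, 0.4, 0], [0, 0, 0.4, 0], [0, 0, 0.272, 0], [0, 0, 0, 0]]'; python3 jog.py '[[0, 0, 0, 0], [0, 0, 0, 0], [0, 0, 0, 0], [0, 0, 0, 0], [0, 0, 0, 0]]' 0.0;python3 -c "
from h import *
show()"
```

```text
t: 17.7
position: [0.5361, -0.0362, 0.1309]
eef_rot: [-3.141, 0.002, 0.225]
ft_force: [0.1, -0.0, -0.5]
width: 0.0599
grasp_force: 0.0
t: 18.32
position: [0.537, -0.036, 0.1321]
eef_rot: [3.142, -0.0, 0.225]
ft_force: [-0.3, 0.7, -0.3]
width: 0.0123
grasp_force: 0.0
t18.32 stand pos mm [  4.2 -13.2 132.1] yaw-A 0.006 F(stand) [-0.2  0.8 -0.3] w 0.012 g 0.0
```

In the tool's units: -0.02 m is -0.32, -0.015 m is -0.24.

```bash
python3 jog.py '[[0, 0, 0, 0], [0, 0, 0, 0], [0, 0.016, -0.08, 0], [0, 0, -0.24, 0], [0, 0, -0.32, 0]]'; python3 jog.py '[[0, 0, -0.32, 0], [0, 0, 0, 0]]';python3 -c "
from h import *
show();rows([.0,.0165,.192],0,1)"
```

```text
t: 18.95
position: [0.5366, -0.037, 0.1726]
eef_rot: [-3.141, 0.001, 0.225]
ft_force: [0.0, 0.4, -4.9]
width: 0.0098
grasp_force: 30.0
t: 19.2
position: [0.5383, -0.0371, 0.194]
eef_rot: [3.141, -0.003, 0.225]
ft_force: [-0.4, 0.3, -4.9]
width: 0.0098
grasp_force: 30.0
t19.20 stand pos mm [  5.3 -14.6 194. ] yaw-A 0.006 F(stand) [-0.3  0.3 -4.9] w 0.010 g 30.0
[-0.0051, -0.0311, 0.002, 0.0058]
```

The plate is held (30 N grip, about 0.5 kg). Next I'll carry it over the wall and set it down at the left foot of the wall.

In the tool's units: 0.02 m is 0.32, -0.016 m is -0.256, 0.006 rad / 1.5708 = 0.0038.

```bash
python3 jog.py '[[-0.032, -0.24, 0, 0.0038], [-0.048, -0.256, 0, 0], [0, 0, 0.32, 0], [0, 0, 0.32, 0], [0, 0, 0.16, 0]]'>/dev/null; python3 jog.py '[[0, 0, 0.128, 0], [0, 0, 0, 0]]'>/dev/null;python3 -c "
from h import *
show()";python3 jog.py '[[0, 0, 0.048, 0], [0, 0, 0, 0]]'>/dev/null;python3 -c "
from h import *
show()"
```

```text
t20.07 stand pos mm [ -1.2  17.1 133.6] yaw-A -0.000 F(stand) [-0.2 -0.  -5.5] w 0.010 g 30.0
t20.32 stand pos mm [-1.000e-01  1.650e+01  1.321e+02] yaw-A -0.000 F(stand) [-0.   0.2  1.8] w 0.010 g 30.0
```

The plate is set down and square. I'll open slightly, then nudge it past balance so it leans onto the +y pad.

In the tool's units: -0.003 m is -0.048.

```bash
python3 jog.py '[[0, 0, 0, 0], [0, 0, 0, 0], [0, 0, 0, 0]]' 0.022>/dev/null;python3 -c "
from h import *
show()";python3 jog.py '[[0, -0.048, 0, 0], [0, -0.048, 0, 0], [0, -0.048, 0, 0], [0, -0.048, 0, 0], [0, 0, 0, 0]]'>/dev/null;python3 - <<'E'
from h import *
show()
from bench import bot, optics, probe_bus
a=optics.snapshot('scene');w=optics.snapshot('wrist')
cv2.imwrite('pics/c8.png',np.hstack([cv2.resize(a['image'][110:290,210:420],(420,360)),cv2.resize(w['image'],(380,360))]))
E
```

```text
t20.70 stand pos mm [ -0.8  16.7 131.1] yaw-A -0.000 F(stand) [-0.2  0.  -0.8] w 0.022 g 0.0
t21.32 stand pos mm [ -1.   29.1 131. ] yaw-A 0.000 F(stand) [ 0.5 -0.2 -0. ] w 0.022 g 0.0
```

View pics/c8.png

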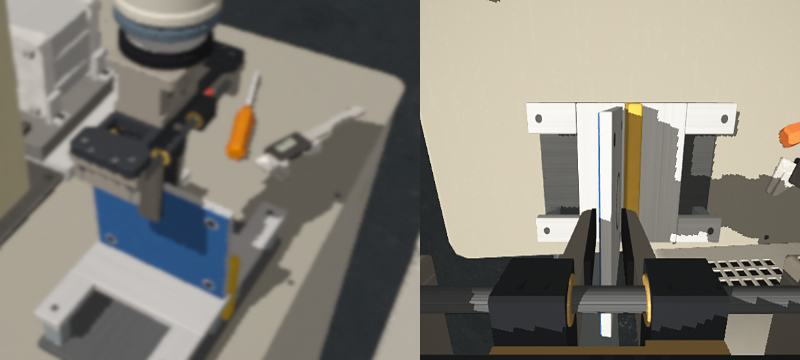

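The plate is over on the left bed, leaning toward +y between the fingers (wrist crop: top edge at column 605, bare face to its right). I'll push it a bit further, then let the opening fingers lower it.

In the tool's units: -0.003 m is -0.048, -0.002 m is -0.032.

```bash
python3 jog.py '[[0, -0.048, 0, 0], [0, -0.032, 0, 0], [0, 0, 0, 0]]'>/dev/null;python3 jog.py '[[0, 0, 0, 0], [0, 0, 0, 0], [0, 0, 0, 0]]' 0.04 >/dev/null
cat > see.py <<'E'
from h import *
show()
from bench import bot, optics, probe_bus
s=probe_bus.get_state();w=optics.snapshot('wrist');hsv=cv2.cvtColor(w['image'],cv2.COLOR_BGR2HSV)
print("blue px",int(cv2.inRange(hsv,*BLUE).sum()/255))
E
python3 see.py; python3 jog.py '[[0, 0, 0, 0], [0, 0, 0, 0], [0, 0, 0, 0], [0, 0, 0, 0], [0, 0, 0, 0]]' 0.092 >/dev/null;python3 jog.py '[[0, 0, 0, 0], [0, 0, 0, 0]]' >/dev/null;python3 - <<'E'
from h import *
show()
from bench import bot, optics, probe_bus
a=optics.snapshot('scene');w=optics.snapshot('wrist')
cv2.imwrite('pics/c9.png',np.hstack([cv2.resize(a['image'][110:290,210:420],(420,360)),cv2.resize(w['image'],(380,360))]))
E
```

```text
t22.18 stand pos mm [ -1.   33.8 131. ] yaw-A -0.000 F(stand) [ 0.2 -0.4  0.4] w 0.040 g 0.2
blue px 308
t23.10 stand pos mm [ -1.   33.8 131. ] yaw-A -0.000 F(stand) [ 0.2 -0.1 -0.6] w 0.092 g 0.4
```

View pics/c9.png

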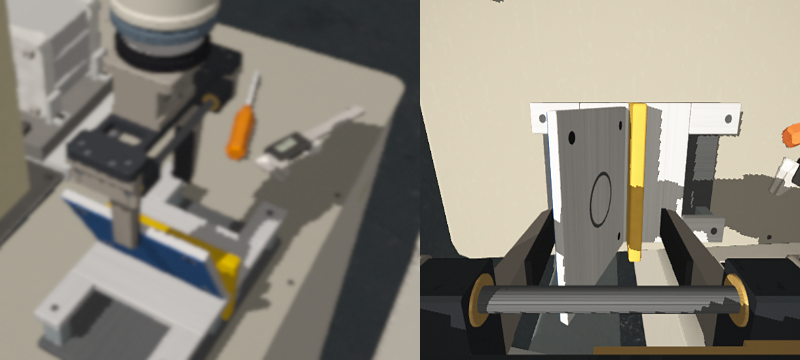

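The wrist crop shows the bare face with its ring at (600,200), with the plate leaning on the +y pad and its foot near the wall. From here I'll lower it along the mirrored arc, going by numbers only.

In the tool's units: -0.005 m is -0.08, -0.0045 m is -0.072.

```bash
python3 jog.py '[[0, -0.08, 0.032, 0], [0, -0.08, 0.048, 0], [0, -0.08, 0.048, 0], [0, -0.072, 0.056, 0], [0, 0, 0, 0]]'>/dev/null;python3 see.py;python3 jog.py '[[0, -0.064, 0.064, 0], [0, -0.064, 0.064, 0], [0, -0.048, 0.064, 0], [0, -0.032, 0.064, 0], [0, 0, 0, 0]]'>/dev/null;python3 see.py
```

```text
t23.82 stand pos mm [ -1.   53.8 119.2] yaw-A 0.000 F(stand) [-0.1  2.  -0.2] w 0.092 g 0.9
blue px 16
t24.50 stand pos mm [ -1.   66.8 103.2] yaw-A -0.000 F(stand) [-0.2  3.5  1.4] w 0.092 g 2.2
blue px 0
```

In the tool's units: 0.004 m is 0.064, -0.003 m is -0.048.

```bash
python3 jog.py '[[0, -0.048, 0.064, 0], [0, -0.048, 0.064, 0], [0, -0.048, 0.064, 0], [0, -0.048, 0.064, 0], [0, 0, 0, 0]]'>/dev/null;python3 see.py;python3 jog.py '[[0, -0.032, 0.064, 0], [0, -0.032, 0.08, 0], [0, -0.016, 0.08, 0], [0, -0.016, 0.064, 0], [0, 0, 0, 0]]'>/dev/null;python3 see.py
```

```text
t25.18 stand pos mm [-1.2 78.4 87. ] yaw-A 0.000 F(stand) [ 0.9  1.4 -0.4] w 0.092 g 0.9
blue px 0
t25.85 stand pos mm [-0.9 84.5 69.2] yaw-A -0.000 F(stand) [ 0.8  3.4 -1.8] w 0.092 g 1.7
blue px 0
```

In the tool's units: -0.001 m is -0.016.

```bash
python3 jog.py '[[0, -0.016, 0, 0], [0, -0.016, 0, 0], [0, -0.016, 0, 0], [0, 0, 0, 0]]'>/dev/null;python3 - <<'E'
from h import *
show()
from bench import bot, optics, probe_bus
s=probe_bus.get_state();w=optics.snapshot('wrist')
# dark ring / holes on bare face: dark blobs inside image
g=cv2.cvtColor(w['image'],cv2.COLOR_BGR2GRAY)
n,l,st_,c=cv2.connectedComponentsWithStats((g<60).astype(np.uint8))
for i in range(1,n):
    if 15<st_[i,4]<1500 and st_[i,3]<90: print(st_[i].tolist(),c[i].round(1))
E
```

```text
t26.40 stand pos mm [-0.9 87.4 69.5] yaw-A -0.000 F(stand) [ 0.7  2.4 -0.9] w 0.092 g 1.2
[373, 148, 11, 13, 104] [378.1 154.1]
[219, 155, 15, 15, 179] [226.3 161.9]
[271, 232, 63, 53, 380] [291.4 266.6]
[334, 236, 6, 24, 68] [337.  247.1]
[111, 289, 26, 25, 42] [123.6 301. ]
[359, 309, 9, 9, 61] [363.4 313.2]
[242, 364, 13, 3, 19] [247.5 364.6]
[258, 365, 11, 2, 17] [262.3 365.5]
```

```bash
cat > ang2.py <<'E'
from h import *
from bench import bot, optics, probe_bus
from scipy.optimize import least_squares
from scipy.spatial.transform import Rotation as Ro
show()
s=probe_bus.get_state();w=optics.snapshot('wrist')
g=cv2.cvtColor(w['image'],cv2.COLOR_BGR2GRAY)
n,l,q,c=cv2.connectedComponentsWithStats((g<60).astype(np.uint8))
c=[c[i] for i in range(1,n) if 60<q[i,4]<300 and .7<q[i,2]/q[i,3]<1.4 and q[i,4]>.6*q[i,2]*q[i,3] and q[i,1]<230]
print([x.round(1).tolist() for x in c])
c=sorted(c,key=lambda x:x[0]);R=Ro.from_euler('xyz',s["eef_rot"]).as_matrix();M=w["mount"]
def proj(P):
    W=np.r_[O+SR@P[:2],P[2]];t=R.T@(W-s["position"]);k=M[:3,:3].T@(t-M[:3,3]);u=w["mtx"]@k;return u[:2]/u[2]
def res(v):
    th,x0,p=v;C,S=np.cos(th),np.sin(th);r=[]
    for a,m in((117,c[0]),(13,c[-1])):
        P=np.array([x0+60,p+a*C-10*S,60+a*S+10*C])/1e3;r.append(proj(P)-m)
    return np.concatenate(r)
if len(c)==2:
    r=least_squares(res,[.4,0,12]);th,x0,p=r.x
    print("theta deg %.1f x0 %.1f pivot y %.1f rms %.2f edge y %.1f z %.1f"%(np.degrees(th),x0,p,np.sqrt((r.fun**2).mean()),p+130*np.cos(th),60+130*np.sin(th)))
E
python3 ang2.py
```

```text
t26.45 stand pos mm [-1.  87.4 69.5] yaw-A -0.000 F(stand) [ 0.2  2.2 -1.7] w 0.092 g 1.3
[[378.0, 154.2], [226.3, 161.9]]
theta deg 33.0 x0 0.4 pivot y 18.9 rms 2.07 edge y 128.0 z 130.7
```

The foot is about 12 mm off the wall and θ is about 30°. I'll ease the pad outward at constant height.

In the tool's units: -0.001 m is -0.016.

```bash
for i in 1 2; do python3 jog.py '[[0, -0.016, 0, 0], [0, -0.016, 0, 0], [0, -0.016, 0, 0], [0, 0, 0, 0]]'>/dev/null;python3 ang2.py; done
```

```text
t27.00 stand pos mm [-0.7 90.1 69.7] yaw-A 0.000 F(stand) [ 1.   0.3 -0.2] w 0.092 g 0.0
[[224.0, 153.7], [372.8, 153.6]]
theta deg 35.4 x0 3.5 pivot y 25.4 rms 4.58 edge y 131.3 z 135.3
t27.55 stand pos mm [-0.9 93.4 69.5] yaw-A -0.000 F(stand) [-0.5 -0.3 -0. ] w 0.092 g 0.0
[[228.9, 153.5], [378.0, 153.4]]
theta deg 34.1 x0 3.2 pivot y 25.0 rms 4.44 edge y 132.7 z 132.9
```

Run:
```python
from h import *
from bench import bot, optics, probe_bus
s=probe_bus.get_state();w=optics.snapshot('wrist')
for p in((228.9,153.5),(378,153.4)): print((wpt(w,s,p,.07)*1e3).round(1))
T=dict(np.load("pics/w0.npz")) if 0 else None
# initial hole spacing from first top view
d=dict(np.load("pics/top0.npz"))
for p in((340,270),(283,284)): print((onz(d,p,.07)*1e3).round(1))
show()
```

```text
[ 58.2 125.7  70. ]
[58.4 29.2 70. ]
[ 503.5 -163.3   70. ]
[475.3 -43.3  70. ]
t27.65 stand pos mm [-0.9 93.3 69.5] yaw-A -0.000 F(stand) [1.3 0.4 0.3] w 0.092 g 0.0
```

The two hole points fall on z = 0.07 at (58, 126) and (58, 29). Their spacing matches the blue-side spacing, so the plate lies flat, square and centred near y = 77. Next I'll close the fingers above it and press the near corner.

In the tool's units: -0.02 m is -0.32, -0.016 m is -0.256.

```bash
python3 jog.py '[[0, 0, -0.32, 0], [-0.32, -0.112, 0, 0], [-0.32, -0.112, 0, 0], [-0.256, -0.096, 0, 0], [0, 0, 0, 0]]' 0.0 >/dev/null; python3 jog.py '[[0, 0, 0, 0], [0, 0, 0, 0], [0, 0, 0.32, 0], [0, 0, 0.24, 0], [0, 0, 0, 0]]'>/dev/null; python3 ang2.py|head -2; python3 jog.py '[[0, 0, 0.096, 0], [0, 0, 0.048, 0], [0, 0, 0, 0]]'>/dev/null; python3 ang2.py|head -1
```

```text
t28.90 stand pos mm [-57.8 113.3  53.4] yaw-A -0.000 F(stand) [-0.1 -0.3 -0.7] w 0.001 g 0.0
[[256.3, 50.5], [434.1, 50.4]]
t29.32 stand pos mm [-57.  113.3  45.4] yaw-A -0.000 F(stand) [-0.1 -0.3  0.2] w 0.000 g 0.0
```

Contact is expected near a reported z of 0.040, so I'll step down to about 8–10 N.

In the tool's units: 0.003 m is 0.048, 0.002 m is 0.032.

```bash
python3 jog.py '[[0, 0, 0.048, 0], [0, 0, 0.032, 0], [0, 0, 0, 0]]'>/dev/null; python3 ang2.py|head -1; python3 jog.py '[[0, 0, 0.016, 0], [0, 0, 0, 0]]'>/dev/null; python3 ang2.py|head -1
```

```text
t29.75 stand pos mm [-57.  113.3  40.3] yaw-A -0.000 F(stand) [-0.2 -0.4  0.8] w 0.000 g 0.0
t30.05 stand pos mm [-56.9 113.3  39.5] yaw-A -0.000 F(stand) [-0.5  0.1  0.2] w 0.000 g 0.0
```

In the tool's units: 0.001 m is 0.016.

```bash
python3 jog.py '[[0, 0, 0.016, 0], [0, 0, 0, 0]]'>/dev/null; python3 ang2.py|head -1; python3 jog.py '[[0, 0, 0.016, 0], [0, 0, 0, 0]]'>/dev/null; python3 ang2.py|head -1
```

```text
t30.35 stand pos mm [-56.8 113.3  39.3] yaw-A -0.000 F(stand) [-3.2 -0.2 13.1] w -0.000 g 6.6
t30.65 stand pos mm [-56.7 113.3  39.2] yaw-A -0.000 F(stand) [-8.7  1.9 29.6] w 0.001 g 14.7
```

The near corner was pressed firmly without rocking. Now I'll do the far corner.

In the tool's units: 0.04 m is 0.64, 0.037 m is 0.592.

```bash
python3 jog.py '[[0, 0, -0.32, 0], [0.56, 0, 0, 0], [0.64, 0, 0, 0], [0.592, 0, 0, 0], [0, 0, 0, 0]]'>/dev/null; python3 ang2.py|head -1; python3 jog.py '[[0, 0, 0.16, 0], [0, 0, 0.096, 0], [0, 0, 0.016, 0], [0, 0, 0, 0]]'>/dev/null; python3 ang2.py|head -1
```

```text
t31.32 stand pos mm [ 57.6 113.3  57.5] yaw-A -0.000 F(stand) [-0.2 -0.3  0.1] w 0.000 g 0.0
t31.88 stand pos mm [ 54.8 113.3  40.4] yaw-A -0.000 F(stand) [ 0.1  0.6 -0.8] w 0.000 g 0.0
```

In the tool's units: 0.001 m is 0.016.

```bash
python3 jog.py '[[0, 0, 0.016, 0], [0, 0, 0, 0]]'>/dev/null; python3 ang2.py|head -1; python3 jog.py '[[0, 0, 0.016, 0], [0, 0, 0, 0]]'>/dev/null; python3 ang2.py|head -1
```

```text
t32.17 stand pos mm [ 55.1 113.3  39.6] yaw-A -0.000 F(stand) [ 0.7 -0.2 -0.1] w 0.000 g 0.0
t32.48 stand pos mm [ 55.3 113.3  39.3] yaw-A -0.000 F(stand) [-3.9 -0.6  9. ] w 0.000 g 4.5
```

In the tool's units: -0.05 m is -0.8, -0.04 m is -0.64.

```bash
python3 jog.py '[[0, 0, 0, 0], [0, 0, 0, 0]]'|grep ft; python3 jog.py '[[0, 0, -0.32, 0], [0, 0, -0.64, 0], [-0.64, 0, -0.8, 0], [-0.48, 0, -0.8, 0], [0, 0, 0, 0]]'>/dev/null; python3 jog.py '[[0, 0, 0, 0], [0, 0, 0, 0]]' >/dev/null
python3 - <<'E'
from h import *
show()
from bench import bot, optics, probe_bus
s=probe_bus.get_state();w=optics.snapshot('wrist');t=optics.snapshot('top');
g=cv2.cvtColor(w['image'],cv2.COLOR_BGR2GRAY)
n,l,q,c=cv2.connectedComponentsWithStats((g<70).astype(np.uint8))
for i in range(1,n):
    if 12<q[i,4]<250 and .7<q[i,2]/q[i,3]<1.4 and q[i,4]>.6*q[i,2]*q[i,3]: print(c[i].round(1),(wpt(w,s,c[i],.07)*1e3).round(1))
print("blue",int(cv2.inRange(cv2.cvtColor(t['image'],cv2.COLOR_BGR2HSV),*BLUE).sum()/255))
E
```

```text
ft_force: [-2.5, -0.4, 9.0]
t33.65 stand pos mm [-14.3 113.3 195.9] yaw-A -0.000 F(stand) [ 0.3  0.9 -0.9] w 0.000 g 0.0
[266.8 126. ] [ 58.3 125.6  70. ]
[360.5 125.9] [58.5 29.4 70. ]
[352.4 231.9] [-57.8  29.5  70. ]
[475.9 232.2] [ -58.  -110.7   70. ]
[267.6 231.9] [-57.9 125.8  70. ]
[539.5 244.2] [ -72.7 -186.4   70. ]
[470.1 395.3] [-294.8 -147.2   70. ]
blue 0
```

The four plate holes measure (±58, 29.4) and (±58, 125.7). That puts the centre at (0.2, 77.6), square and level, with no blue showing. I'm handing it in.

```bash
python3 -c "
from bench import bot, optics, probe_bus
print(bot.close_job())"
```

```text
the job is handed in; nothing more can be done
None
```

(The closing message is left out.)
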